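Key the clamping hub onto the card-disc turntable

TASK

Fit the orange clamping hub onto the steel spindle of the disc-cutting turntable: lower it over the pin, turn it gently until the tab inside it drops into the spindle's keyway, and seat it fully home, flat on the cardboard disc, then let go. Do not force it: press and turn lightly, and stop turning once the tab has dropped. Leave the coffee cup, the cutter and the mouse where they are.

Things in the scene. Friction and masses are not known exactly. Their poses are not given: they have to be found in the camera images.
- hub_center (a point): Centre, half-way up, of the loose orange clamping hub, a ring 34 mm high with twelve upright flats, 44 mm across flats (one faces its x axis, the rest every 30 degrees), 0.08 to 0.17 kg. Starts right way up on the mat. x points to the side of its inner tab, hidden from above but right under the white line on the hub's top face; z up.
- hub: The same hub; origin at the centre of its underside. Bore 18.4 mm wide in the upper 16 mm, 28.4 mm in the lower 18 mm. One steel tab, 6 mm wide, 8 mm high, flush with the underside, points inward in the wide lower bore on the +x side; its tip is 9.2 mm from the axis.
- seat (a point): On the spindle's axis at the top face of the cardboard disc, where the hub's underside must rest, 50 mm above the desk. x points to the red mark on the turntable's base; z up. The keyway points within 35 degrees either side of this x; its exact direction is not measured (seen from above it is a dark notch).
- shoulder_top (a point): On the spindle's axis at the top of its steel shoulder, 16 mm above the disc. The shoulder, 26 mm in diameter, has one keyway 8 mm wide, 5 mm deep, open at the top, down its whole height. The hub rides here on its tab until tab and keyway are in line within about 5 degrees; then it can go down to the disc. The spindle is locked against turning.
- pin_top (a point): Top of the plain steel guide pin, 16 mm in diameter, that stands on the shoulder; 48 mm above the disc, its last 3 mm tapered to 11 mm.
- turntable: Grey disc-cutting turntable, fixed, on the robot's left or right, the hub on the other side. Base 170 x 150 x 30 mm; on it a black platter 140 mm wide with a cardboard disc 120 mm wide, 4 mm thick, its top 47 mm above the base's underside, and the steel spindle. Platter and spindle give downward on a spring: 4 N per mm, 5 mm at most. Origin: centre of the underside, x to the red mark, z up.
- cup_center (a point): Centre of a paper coffee cup with a white lid, 80 mm wide at the top and 111 mm high, standing on the mat; point 55 mm above its underside. Leave alone.
- cutter_center (a point): Centre of a yellow retracted cutter lying on the mat, 165 x 22 x 18 mm, long along its x axis; point 7 mm above its underside. Leave alone.
- mouse_center (a point): Centre of a black and grey computer mouse, 105 x 60 x 31 mm, long along its x axis; point 15 mm above its underside. Leave alone.
Not all that is in view belongs to the job. Of the things like the hub, leave any that is purple; of the rest the smaller one is meant. Of the things that look like the turntable, the larger one is meant.

How it is judged:
By the outcome, as a careful person would: the job done as asked, in the order asked, and still so for the second after the job is handed in, with the robot touching nothing.
It also fails if it takes over 67 s, if anything falls off the work surface, if the arm or the gripper's body presses on something with over 40 N, if the wrist force passes 120 N, or if a joint passes its speed limit or range.

ROBOT

A 6-joint arm with a two-finger parallel gripper is mounted at the origin on the work surface. World frame = base frame: x ahead of the robot, y to its left, z up, the work surface at z = 0. Lengths are in mm, angles in degrees, forces in N, time in s.
With the tool pointing down it reaches from about 350 to 850 mm from the base axis. Payload 8.1 kg.
Tool frame: the origin (TCP) lies midway between the tips of the shut fingers; the grasp point (between the pads) lies 19 mm behind it; z points along the fingers, x is the direction in which the jaws open and shut, and the axes are right-handed (so a half turn about z gives the same grasp; the last joint's range is limited). The gripper opens to 85 mm and grips with 20 to 120 N. Pads are 22 mm wide; open, the fingers measure 114 mm over their backs; the gripper's body (76 mm by 85 mm) begins 54 mm behind the grasp point. The pads swing forward as they close: fully open they stand 13 mm farther back than shut.
Start: joints at [59.737, 7.471, 85.268, -0, 87.261, -4.893], TCP at [257.063, 542.148, 231.292] pointing down, gripper open.
Joint ranges: [-169.43, 169.43], [-51.17, 129.36], [1.28, 143.12], [-76.62, 256.62], [0, 156.53], [-152.29, 152.29]. Speed limits (degrees/s): [136.94, 136.94, 159.86, 180, 180, 180].

INTERFACE

Orientations are given as [roll, pitch, yaw] about the fixed x, y, z axes, in that order (R = Rz(yaw) Ry(pitch) Rx(roll)).
In Python, from bench import monitor, cams, r gives the robot as it stands.
- The arm moves only by the tool jog_arm, never from a script. Its arguments are lists of equal length, an entry for each row: "offset": the shift along the tool's x, y, z in mm, a list of three; "delta_rot": the turn, a rotation vector about the tool's x, y, z in degrees, a list of three; "jaw": the opening in per cent of the stroke, from 0 (shut) to 100 (fully open). In form: {"offset": [[x, y, z], ...], "delta_rot": [[rx, ry, rz], ...], "jaw": [jaw, ...]}. A call has 1 to 20 rows; each row shifts and turns the pose as measured when the row begins, along the tool's axes as they then stand; what a row does not reach is not made up. A row lasts 1/10 s, in which the tool goes at most 50 mm and 8.59 degrees, less where a joint would pass 70% of its speed; a pose out of reach is approached as far as the arm can. A call is refused whole if a number of a shift passes 50 or a number of a turn 8.59, either way. A call with a gripper value outside its range is refused whole. The fingers move at their own pace and stop on an object; "newtons" is the grip in N (left out, the last holds). Time passes only in rows, so rows that do not move let the fingers close. It gives the time, the measured TCP pose, the force and the opening at its end, in the units of the state.
- monitor.sense(): the state, without advancing time (a new reading comes with each control period).
- cams.snapshot(name): name is "scene" or "side" or "wrist"; returns (picture, depth): 420x560x3 uint8, red, green, blue; 420x560 float32, mm along the optical axis (not along the pixel's ray), 0 where there is no reading.
- cams.camera_model(name): a dict with "K" (3x3 intrinsics, pixels), "k1" (the pictures are not rectified: a ray, as slopes to the right and down, at radius r is drawn at 1 + k1 r^2 times it, then the intrinsics apply), "camera_from_world" (4x4, takes a point from world to camera coordinates). Camera axes: x right, y down, z forward; pixel columns grow to the right and rows downward; lengths in mm; the calibration is good to about 2 mm. A picture is of the moment at which its call begins: read the wrist's pose just before it. camera_model takes no time and is no camera call; for the wrist camera it gives the pose at the moment of the call.
- r.hand_in(): hands the job in, once; it reports no verdict.
The state is a dict: "time": time; "joint_pos": joint angles; "qd": joint speeds; "joint_efforts": joint torques, N m; "tool_pos": TCP position; "tcp_rot": TCP orientation; "ft_force": force on the tool from outside, world axes, zero at the start; "wrist_torque": the same for the moment, N m; "finger_gap": finger opening in mm.
Only numpy, scipy, OpenCV 4.12 (cv2) and the standard library are available. Lean on these libraries where they do the work, as an engineer would, in place of code of your own. Each camera call takes 0.05 s, during which the arm holds its last target.

## Working session

There is one attempt and no reset: what is moved stays moved. The work goes in short steps, Python scripts to look and compute and a tool call to move; the robot and the scene stay as the last step left them, time stands still between calls to the robot, and variables do not carry over. Pictures are saved under pics/ and viewed, and the job is handed in when it is done.

Besides the shell and the picture viewer there is one more tool, called after "Emit:" as name(argument=value, ...) on one line, values as JSON. jog_arm: Moves the arm, as the interface text tells. Its arguments: {"type":"object","properties":{"offset":{"type":"array","items":{"type":"array","items":{"type":"number"}}},"delta_rot":{"type":"array","items":{"type":"array","items":{"type":"number"}}},"jaw":{"type":"array","items":{"type":"number"}},"newtons":{"type":"number"}},"required":["offset","delta_rot","jaw"]}

```bash
ls; mkdir -p pics; python3 - <<'E'
from bench import monitor,cams,r
import cv2
print(monitor.sense())
for n in ["scene","side","wrist"]:
    p,d=cams.snapshot(n)
    cv2.imwrite(f"pics/{n}0.png",p[:,:,::-1])
    import numpy as np; np.save(f"pics/{n}0.npy",d)
    import pickle; m=cams.camera_model(n); pickle.dump(m,open(f"pics/{n}0.pkl","wb")); print(n,m)
E
```

```text
pics
{'time': 0.0, 'joint_pos': array([ 5.97375666e+01,  7.51662226e+00,  8.53293110e+01, -8.61401563e-04,
        8.72600757e+01, -4.89135696e+00]), 'qd': array([-0.06690359,  0.01354745, -0.02308484,  0.01922262,  0.02082131,
       -0.05572273]), 'joint_efforts': array([ 2.21401901e-04, -5.69422066e+01, -5.00542116e+01, -2.99050453e-04,
        1.52817601e-02, -1.21178263e-05]), 'tool_pos': array([256.78169031, 541.6755635 , 230.22832662]), 'tcp_rot': array([-1.79991818e+02,  1.05696269e-01,  6.46289731e+01]), 'ft_force': array([ 0.62948093, -0.34801964,  1.09475075]), 'wrist_torque': array([ 0.02945089,  0.00723661, -0.02702709]), 'finger_gap': 85.87817952097284}
scene {'K': array([[495.53623975,   0.        , 279.49814992],
       [  0.        , 495.53623975, 209.15145092],
       [  0.        ,   0.        ,   1.        ]]), 'k1': -0.1594756156623956, 'camera_from_world': array([[ 3.33327693e-02,  9.99434466e-01,  4.43561035e-03,
        -2.27736828e+01],
       [ 7.72444423e-01, -2.29455495e-02, -6.34667720e-01,
        -3.13956630e+02],
       [-6.34207016e-01,  2.45814952e-0
[... 546 characters left out ...]
8572103e-01, -6.01160686e-01,
         8.65124353e+02],
       [ 0.00000000e+00,  0.00000000e+00,  0.00000000e+00,
         1.00000000e+00]])}
wrist {'K': array([[353.31955917,   0.        , 281.09082857],
       [  0.        , 353.31955917, 208.84576413],
       [  0.        ,   0.        ,   1.        ]]), 'k1': -0.07929490141728329, 'camera_from_world': array([[ 4.28821067e-01,  9.03388604e-01, -1.23387587e-03,
        -5.98071350e+02],
       [ 8.57470085e-01, -4.06593763e-01,  3.15319782e-01,
        -4.02083645e+01],
       [ 2.84354611e-01, -1.36273777e-01, -9.48984675e-01,
         3.80976957e+02],
       [ 0.00000000e+00,  0.00000000e+00,  0.00000000e+00,
         1.00000000e+00]])}
```

View pics/scene0.png

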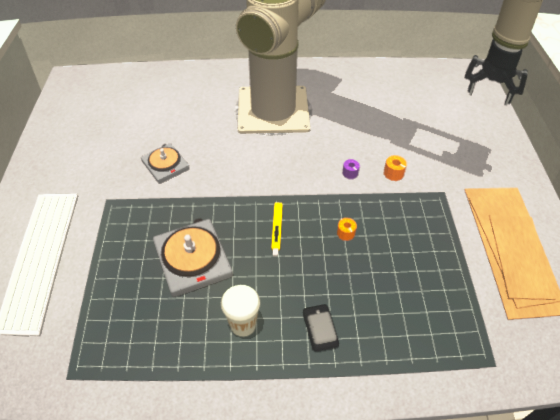

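View pics/side0.png

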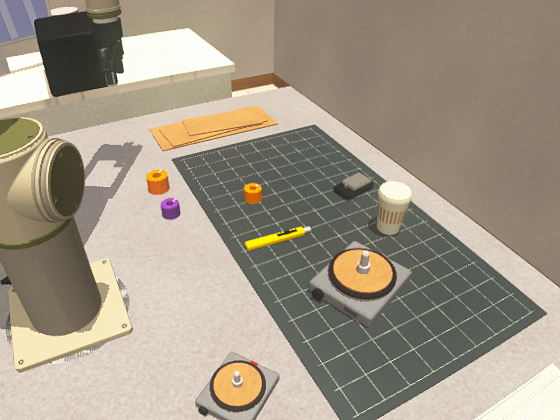

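View pics/wrist0.png

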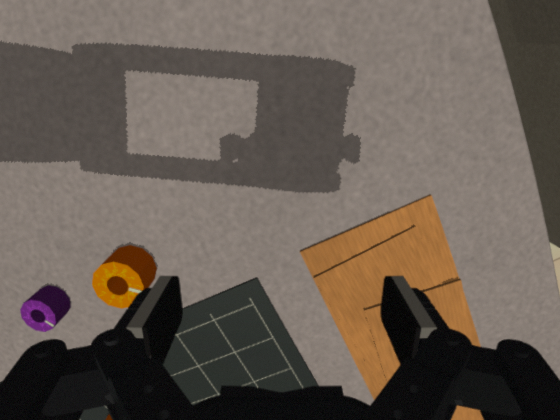

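The target hub is at scene (347,229), side (253,193). The large turntable is at scene (190,250), with its red mark near (201,279). The spindle is at side (364,262).

```bash
cat > h.py <<'E'
import numpy as np,cv2,pickle
def ray(m,u,v):
    K=m["K"]; p=cv2.undistortPoints(np.array([[[u,v]]],float),K,np.array([m["k1"],0,0,0,0.]))[0,0]
    T=m["camera_from_world"]; R=T[:3,:3]; o=-R.T@T[:3,3]; d=R.T@np.array([p[0],p[1],1]); return o,d
def onz(m,u,v,z):
    o,d=ray(m,u,v); return o+d*(z-o[2])/d[2]
def dep(m,u,v,D):
    o,d=ray(m,u,v); return o+d*D
def proj(m,P):
    T=m["camera_from_world"]; q=T[:3,:3]@np.asarray(P,float)+T[:3,3]; x=q[:2]/q[2]; x=x*(1+m["k1"]*(x@x)); return (m["K"]@np.array([x[0],x[1],1]))[:2]
def ld(n): return pickle.load(open(f"pics/{n}.pkl","rb"))
def snap(n,tag):
    from bench import cams
    m=cams.camera_model(n); p,d=cams.snapshot(n)
    cv2.imwrite(f"pics/{tag}.png",p[:,:,::-1]); np.save(f"pics/{tag}.npy",d); pickle.dump(m,open(f"pics/{tag}.pkl","wb")); return m,p,d
def crop(tag,u0,v0,u1,v1,s,out=None):
    p=cv2.imread(f"pics/{tag}.png")[v0:v1,u0:u1]; cv2.imwrite(f"pics/{out or tag+'_c'}.png",cv2.resize(p,None,fx=s,fy=s,interpolation=cv2.INTER_CUBIC))
E
python3 - <<'E'
from h import *
crop("scene0",310,200,380,260,10,"c1"); crop("scene0",140,205,240,300,6,"c2"); crop("side0",230,170,280,215,10,"c3"); crop("side0",300,230,420,330,6,"c4")
E
python3 - <<'E'
import cv2,numpy as np
a=[cv2.resize(cv2.imread(f"pics/c{i}.png"),(400,300)) for i in (1,2,3,4)]
cv2.imwrite("pics/cc.png",np.vstack([np.hstack(a[:2]),np.hstack(a[2:])]))
E
```

```text
(no output)
```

View pics/cc.png

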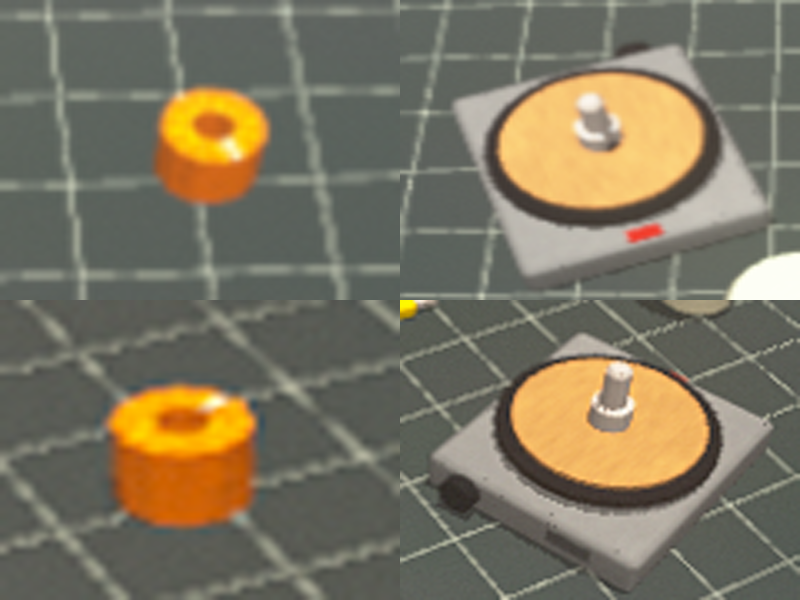

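```bash
python3 - <<'E'
from h import *
s=ld("scene0"); d=ld("side0")
print("hub",onz(s,347.3,225,37),onz(d,252.9,188,37)); print("line",onz(s,351.1,230.4,37), onz(d,256.3,185.3,37))
print("pin",onz(s,187.5,237,98),onz(d,366.3,253.3,98))
print("red",onz(s,201.3,279,33))
print("notch",onz(s,191.7,246,66),"mat",onz(s,300,300,3),dep(s,300,300,np.load("pics/scene0.npy")[300,300]))
D=np.load("pics/scene0.npy"); print(dep(s,347,223,D[223,352]),dep(s,190,262,D[262,190]))
E
```

```text
hub [492.3143784  172.64970908  37.        ] [492.53598394 169.69773499  37.        ]
line [509.13248029 179.98065803  37.        ] [505.58329546 176.71837402  37.        ]
pin [ 562.2428171  -204.07724786   98.        ] [ 560.03810016 -210.29082589   98.        ]
red [ 633.61821491 -176.12389175   33.        ]
notch [ 564.64556408 -198.67339632   66.        ] mat [677.14640092  46.73200826   3.        ] [676.48109118  46.81603774   1.79307763]
[484.78391224 172.99610418  35.28765994] [ 596.96536695 -202.56332796   48.36705482]
```

```bash
cat >> h.py <<'E'
from scipy.spatial.transform import Rotation as Ro
def RT(st):
    return Ro.from_euler('xyz',st['tcp_rot'],degrees=True).as_matrix()
def to(st,p,yaw):
    """offset (tool axes) and rotvec to reach p with tool straight down at yaw"""
    R=RT(st); R2=Ro.from_euler('xyz',[180,0,yaw],degrees=True).as_matrix()
    return R.T@(np.array(p)-st['tool_pos']), Ro.from_matrix(R.T@R2).as_rotvec(degrees=True)
E
python3 - <<'E'
from h import *
from bench import monitor
st=monitor.sense(); m=ld("wrist0"); T=m["camera_from_world"]
R=RT(st); o=-T[:3,:3].T@T[:3,3]
print("cam in tool",R.T@(o-st['tool_pos']),"cam axes in tool\n",R.T@T[:3,:3].T)
# view at candidate
Rc=R.T@T[:3,:3].T; oc=R.T@(o-st['tool_pos'])
def model(p,yaw):
    R2=Ro.from_euler('xyz',[180,0,yaw],degrees=True).as_matrix()
    Rw=(R2@Rc).T; ow=np.array(p)+R2@oc; T2=np.eye(4); T2[:3,:3]=Rw; T2[:3,3]=-Rw@ow
    return dict(m,camera_from_world=T2)
for yaw in (57,27):
  for z in (120,150,200):
    print(yaw,z,proj(model([492,171,z],yaw),[492,171,37]),proj(model([561,-207,z+50],yaw),[561,-207,98]),proj(model([561,-207,z+50],yaw),[561,-207,50]))
print(to(st,[492,171,170],57))
E
```

```text
cam in tool [  -1.21385007  -81.69028792 -142.98488633] cam axes in tool
 [[ 9.99999892e-01 -4.62784446e-04  3.37029897e-05]
 [ 4.28527909e-04  9.48948884e-01  3.15429599e-01]
 [-1.77958327e-04 -3.15429551e-01  9.48948980e-01]]
57 120 [282.86845042 218.01895344] [282.95205074 223.76932595] [282.6333452 201.8728641]
57 150 [282.67314934 204.60382573] [282.73980433 209.17941929] [282.48236606 191.52389733]
57 200 [282.42535169 187.61980008] [282.47329617 190.90268414] [282.284948   178.01488358]
27 120 [282.86845042 218.01895344] [282.95205074 223.76932595] [282.6333452 201.8728641]
27 150 [282.67314934 204.60382573] [282.73980433 209.17941929] [282.48236606 191.52389733]
27 200 [282.42535169 187.61980008] [282.47329617 190.90268414] [282.284948   178.01488358]
(array([-234.19344496,  371.3450171 ,   60.77351031]), array([-1.25094318e-03,  8.12124402e-02,  7.63176201e+00]))
```

Emit:
jog_arm(offset=[[-26,41,4],[-26,41,4],[-26,41,4],[-26,41,4],[-26,41,4],[-26,41,4],[-26,41,4],[-26,41,4],[-26,41,4],[0,0,0]], delta_rot=[[0,0,0],[0,0,0],[0,0,0],[0,0,0],[0,0,0],[0,0,0],[0,0,0],[0,0,0],[0,0,0],[0,0,7.6]], jaw=[100,100,100,100,100,100,100,100,100,100])

```text
time: 1.15
tool_pos: [494.3, 161.1, 189.8]
tcp_rot: [-179.9, 0.2, 57.5]
ft_force: [-0.4, 1.3, 0.1]
finger_gap: 85.2
```

```bash
python3 - <<'E'
from h import *
from bench import monitor
snap("wrist","w1"); st=monitor.sense();print(st['time'],st['tool_pos'],st['tcp_rot'],st['joint_pos'],to(st,[492,171,110],57))
E
```

```text
1.2 [493.31198479 162.97662882 189.96303586] [-179.87210641    0.20860568   56.72713296] [ 1.26639992e+01 -3.48603564e+00  1.00821943e+02 -5.35838928e-02
  8.29029381e+01 -4.40561698e+01] (array([ 6.27938132, -5.32029088, 79.95277837]), array([-0.12838994,  0.20830066, -0.27309945]))
```

View pics/w1.png

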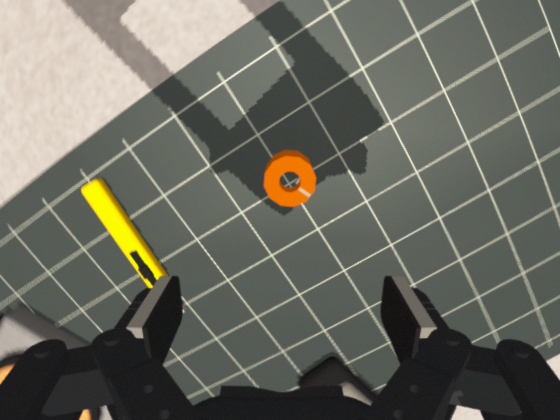

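The hub's top face is at (290,181) and the white line runs to the lower right. I'll zoom in.

```bash
python3 - <<'E'
from h import *
crop("w1",255,140,330,215,8,"w1c")
E
```

```text
(no output)
```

View pics/w1c.png

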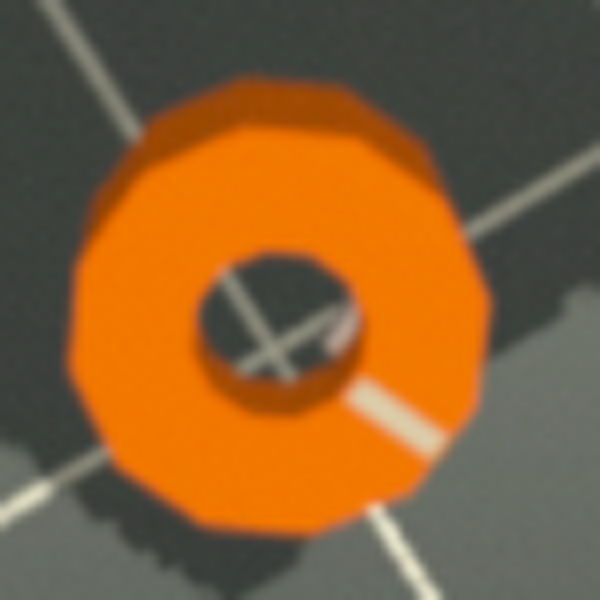

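```bash
python3 - <<'E'
from h import *
m=ld("w1")
g=lambda a,b:onz(m,255+a/8,140+b/8,37)
c=g(280.5,332);a=g(355,390);b=g(440,447);print(c,a,b)
for p,q in((c,b),(c,a),(a,b)): print(np.degrees(np.arctan2(*(q-p)[1::-1])))
# polygon vertices
V=[(68,362),(113,465),(205,525),(310,537),(412,492),(478,405),(492,305),(440,200),(355,140),(240,125),(140,180),(77,262)]
for v in V:
    d=g(*v)-c; print(np.hypot(*d[:2]).round(1),(np.degrees(np.arctan2(d[1],d[0]))%30).round(1))
P=np.array([g(*v)[:2] for v in V]);print(P.mean(0))
E
```

```text
[490.58215535 170.34621408  37.        ] [500.37901005 173.72834403  37.        ] [510.82147222 178.18496953  37.        ]
21.171553135320206
19.046010242407178
23.111780602832535
23.2 5.8
23.5 6.9
23.3 7.1
23.4 5.9
23.1 6.4
23.0 6.8
22.9 5.1
22.2 8.1
22.2 7.2
22.8 8.7
22.3 9.7
23.1 8.1
[490.73088354 169.87697767]
```

```bash
python3 - <<'E'
from h import *
from bench import monitor
st=monitor.sense();print(st['tool_pos'],st['tcp_rot'],to(st,[490.7,170,60],52))
E
```

```text
[493.31198479 162.97662882 189.96303586] [-179.87210641    0.20860568   56.72713296] (array([  4.91215169,  -5.74693006, 129.95916458]), array([-0.11921549,  0.21376311,  4.72689295]))
```

Emit:
jog_arm(offset=[[4.9,-5.7,40],[0,0,40],[0,0,40],[0,0,10],[0,0,0]], delta_rot=[[-0.1,0.2,4.7],[0,0,0],[0,0,0],[0,0,0],[0,0,0]], jaw=[80,75,75,75,75])

```text
time: 1.7
tool_pos: [492.0, 172.1, 58.6]
tcp_rot: [179.9, -0.2, 52.2]
ft_force: [0.4, -0.3, 0.3]
finger_gap: 63.8
```

```bash
python3 - <<'E'
from h import *
from bench import monitor
st=monitor.sense();print(st['time'],st['tool_pos'],st['tcp_rot'],to(st,[490.7,170,5],52))
snap("wrist","w2"); print(proj(ld("w2"),[490.7,170,37]))
E
```

```text
1.7 [491.99935477 172.12989913  58.55111445] [179.92975023  -0.21679572  52.19181214] (array([-2.68190275,  0.21344613, 53.54165192]), array([ 0.06988673, -0.21691308,  0.19167898]))
[278.64601588 258.46883353]
```

View pics/w2.png

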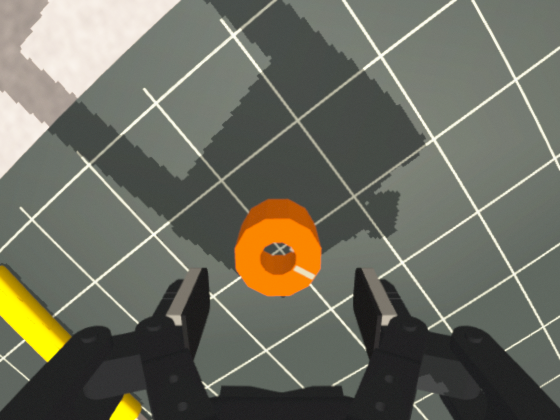

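```bash
python3 - <<'E'
from h import *
s=ld("scene0"); print("cutter",onz(s,279,205,15),onz(s,276,250,15))
m=ld("w2"); print(onz(m,277.5,256,37))
crop("w2",225,190,330,305,5,"w2c")
from bench import monitor
st=monitor.sense(); R=RT(st); print(st['tool_pos']+R@np.array([-57,0,0]),st['tool_pos']+R@np.array([57,0,0]))
E
```

```text
cutter [405.12057339   7.92086798  15.        ] [545.85665353  -3.90440354  15.        ]
[489.22695071 170.40182683  37.        ]
[457.23886335 127.15540271  58.96147703] [527.13474862 217.21283132  59.43557996]
```

View pics/w2c.png

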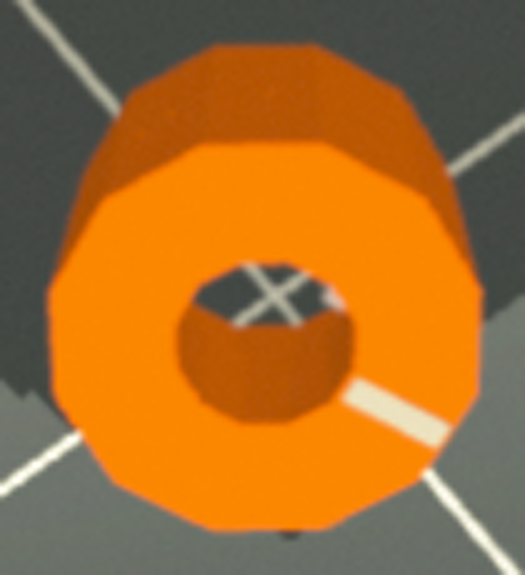

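Emit:
jog_arm(offset=[[-2.7,0,20],[0,0,20],[0,0,10],[0,0,3],[0,0,0]], delta_rot=[[0,0,0],[0,0,0],[0,0,0],[0,0,0],[0,0,0]], jaw=[75,75,75,75,75])

```text
time: 2.25
tool_pos: [498.8, 173.5, 16.1]
tcp_rot: [179.4, -0.9, 52.4]
ft_force: [-0.1, -0.1, 0.2]
finger_gap: 64.1
```

```bash
python3 - <<'E'
from h import *
from bench import monitor
st=monitor.sense();print(st,to(st,[490,170.2,6],52))
snap("wrist","w3"); st=monitor.sense();print(st['tool_pos'],st['joint_pos'],st['qd'])
E
```

```text
{'time': 2.25, 'joint_pos': array([ 13.54891628,   7.95586772, 108.64244549,   0.11026914,
        62.26964355, -38.93631481]), 'qd': array([ 0.14659116, -0.6519727 , -0.96228937,  0.01792074,  0.73232663,
       -0.14753977]), 'joint_efforts': array([-1.45081917e-02, -4.94102132e+01, -4.23463547e+01,  1.29377146e-02,
       -3.07275234e-01, -2.71426063e-03]), 'tool_pos': array([498.78031145, 173.50193331,  16.06311488]), 'tcp_rot': array([179.36523034,  -0.94247018,  52.44010679]), 'ft_force': array([-0.14213139, -0.14802183,  0.20877281]), 'wrist_torque': array([-0.0167604 ,  0.01394599, -0.04136471]), 'finger_gap': 64.06557509923307} (array([-8.13433548, -5.05718542,  9.87524054]), array([ 0.63113253, -0.94489373,  0.43487164]))
[499.13216802 173.5851903   16.47729112] [ 13.54828962   7.93003908 108.62100141   0.11102118  62.27354693
 -38.93656189] [-0.08819779 -0.18275713 -0.11336169  0.03169598 -0.11659823  0.03009254]
```

View pics/w3.png

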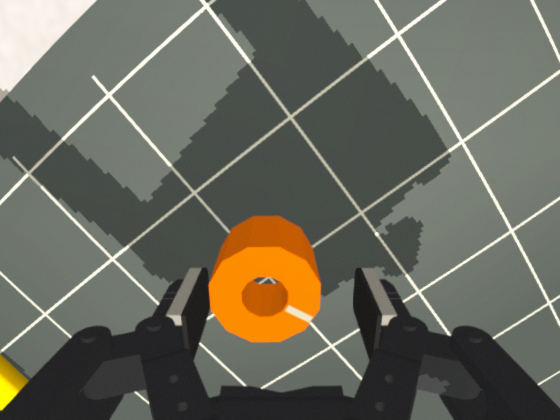

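Emit:
jog_arm(offset=[[-4,-2.5,0],[-4,-2.5,0],[0,0,3]], delta_rot=[[0.6,-0.9,0.4],[0,0,0],[0,0,0]], jaw=[75,75,75])

```text
time: 2.6
tool_pos: [491.8, 170.6, 16.4]
tcp_rot: [179.8, -0.2, 52.0]
ft_force: [-0.7, 0.9, 0.8]
finger_gap: 64.0
```

```bash
cat > s.py <<'E'
import sys
from h import *
from bench import monitor
st=monitor.sense(); np.set_printoptions(precision=2,suppress=True)
a=[float(x) for x in sys.argv[1:]]
print(st['time'],st['tool_pos'],st['tcp_rot'],'F',st['ft_force'],'M',st['wrist_torque'],'q',st['joint_pos'],st['finger_gap'])
if a: print(*to(st,a[:3],a[3]))
E
python3 s.py 490 170.2 6 52
```

```text
2.6 [491.8  170.62  16.39] [179.84  -0.19  52.01] F [-0.67  0.85  0.83] M [-0.03 -0.03 -0.01] q [ 13.49   7.64 108.94  -0.01  63.16 -38.51] 63.95303875817172
[-1.48 -1.18 10.38] [ 0.16 -0.19  0.01]
```

Emit:
jog_arm(offset=[[-1.4,-1.2,6],[0,0,6],[0,0,4],[0,0,0]], delta_rot=[[0.2,-0.2,0],[0,0,0],[0,0,0],[0,0,0]], jaw=[75,75,75,75])

```text
time: 3.0
tool_pos: [489.2, 170.0, -1.5]
tcp_rot: [-179.9, 0.1, 52.0]
ft_force: [-0.4, -0.0, 0.3]
finger_gap: 64.2
```

```bash
python3 s.py 490 170.2 6 52
```

```text
3.0 [489.23 170.04  -1.52] [-179.92    0.05   52.  ] F [-0.38 -0.01  0.35] M [ 0.04  0.   -0.01] q [ 13.47   9.3  109.31   0.03  61.48 -38.55] 64.22099906737981
[ 0.6   0.5  -7.52] [-0.08  0.05  0.  ]
```

Emit:
jog_arm(offset=[[0.5,0.4,-7],[0,0,0],[0,0,0]], delta_rot=[[0,0,0],[0,0,0],[0,0,0]], jaw=[75,75,75])

```text
time: 3.3
tool_pos: [489.7, 170.1, 5.7]
tcp_rot: [-179.9, 0.1, 52.0]
ft_force: [0.2, 0.2, -0.4]
finger_gap: 63.8
```

```bash
python3 s.py 490 170.2 6 52
```

```text
3.3 [489.7  170.13   5.74] [-179.89    0.09   52.  ] F [ 0.15  0.19 -0.41] M [ 0.05  0.06 -0.02] q [ 13.47   8.7  109.08   0.03  62.36 -38.55] 63.75354166339384
[ 0.24  0.19 -0.26] [-0.11  0.09  0.  ]
```

Emit:
jog_arm(offset=[[0,0,0],[0,0,0],[0,0,0],[0,0,0],[0,0,0],[0,0,0]], delta_rot=[[0,0,0],[0,0,0],[0,0,0],[0,0,0],[0,0,0],[0,0,0]], jaw=[40,40,40,40,40,40], newtons=35)

```text
time: 3.9
tool_pos: [490.3, 170.3, 6.5]
tcp_rot: [-179.9, 0.0, 52.0]
ft_force: [0.1, 0.5, 1.0]
finger_gap: 43.6
```

```bash
python3 s.py 490 170.2 160 52; python3 -c "
from h import *
snap('wrist','w4')"
```

```text
3.9 [490.3  170.3    6.45] [-179.94    0.03   52.  ] F [0.1  0.48 0.97] M [ 0.02 -0.01 -0.  ] q [ 13.47   8.65 109.05   0.03  62.36 -38.55] 43.64583617726202
[  -0.34   -0.34 -153.55] [-0.06  0.03  0.  ]
```

View pics/w4.png

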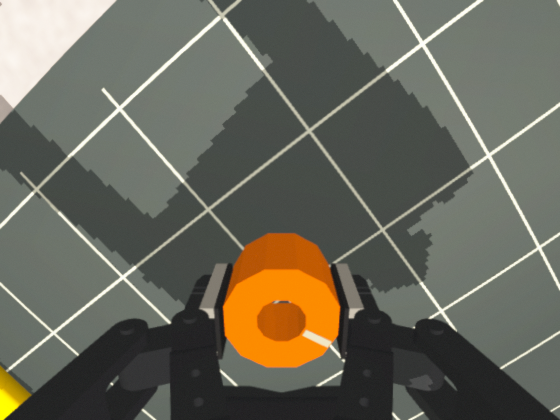

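Emit:
jog_arm(offset=[[0,0,-20],[0,0,-40],[0,0,-40],[0,0,-40],[0,0,-20],[0,0,0]], delta_rot=[[0,0,0],[0,0,0],[0,0,0],[0,0,0],[0,0,0],[0,0,0]], jaw=[40,40,40,40,40,40])

```text
time: 4.55
tool_pos: [487.3, 169.4, 168.6]
tcp_rot: [-179.6, 0.4, 52.0]
ft_force: [1.1, 0.9, -1.6]
finger_gap: 43.6
```

```bash
python3 s.py 561 -207 165 52; python3 -c "
from h import *
snap('wrist','w5')
crop('w5',200,220,360,380,5,'w5c')
m=ld('w4');print(onz(m,281.5,321,37))"
```

```text
4.55 [487.27 169.45 168.56] [-179.64    0.4    52.  ] F [ 1.13  0.94 -1.6 ] M [ 0.   -0.07  0.03] q [ 13.46  -2.88 102.52   0.03  80.9  -38.55] 43.59394811375439
[-251.23  289.89    3.51] [-0.36  0.4   0.  ]
[490.14972499 168.95172207  37.        ]
```

View pics/w5c.png

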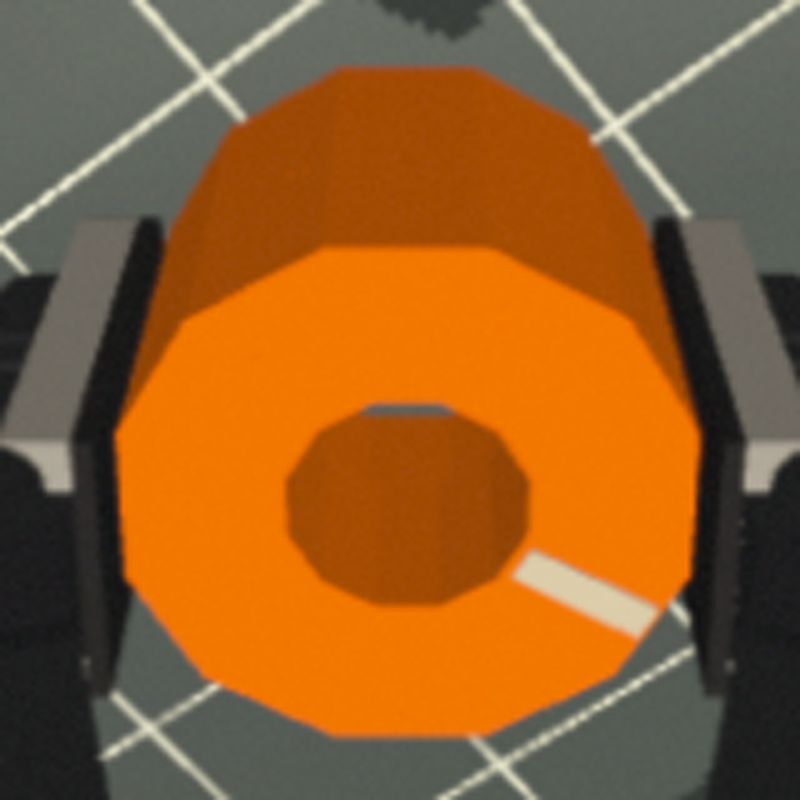

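Emit:
jog_arm(offset=[[-31,26,-2],[-31,26,-2],[-31,26,-2],[-31,26,-2],[-31,26,-2],[-31,26,-2],[-31,26,-2],[-31,26,-2],[0,0,0]], delta_rot=[[-0.3,0.4,0],[0,0,0],[0,0,0],[0,0,0],[0,0,0],[0,0,0],[0,0,0],[0,0,0],[0,0,0]], jaw=[40,40,40,40,40,40,40,40,40])

```text
time: 5.5
tool_pos: [488.3, -162.8, 160.5]
tcp_rot: [-178.5, 0.7, 52.3]
ft_force: [-0.0, 0.5, -1.7]
finger_gap: 43.6
```

```bash
python3 s.py 561 -207 165 52; python3 -c "
from h import *
m,_,_=snap('wrist','w6');print(proj(m,[561,-207,98]),proj(m,[561,-207,66]))"; python3 s.py
```

```text
5.5 [ 488.26 -162.84  160.45] [-178.51    0.74   52.33] F [-0.02  0.55 -1.73] M [-0.02  0.   -0.01] q [-23.89  -1.55 102.11  -0.37  81.07 -76.15] 43.56734517133655
[ 9.43 84.42 -6.87] [-1.49  0.74  0.32]
[297.64802639 343.86704001] [296.39769113 317.61764616]
5.55 [ 487.79 -160.59  159.7 ] [-178.37    0.7    52.36] F [-0.64 -0.15 -2.46] M [-0.01  0.03  0.03] q [-23.74  -1.58 102.22  -0.29  81.11 -76.04] 43.420513952575654
```

View pics/w6.png

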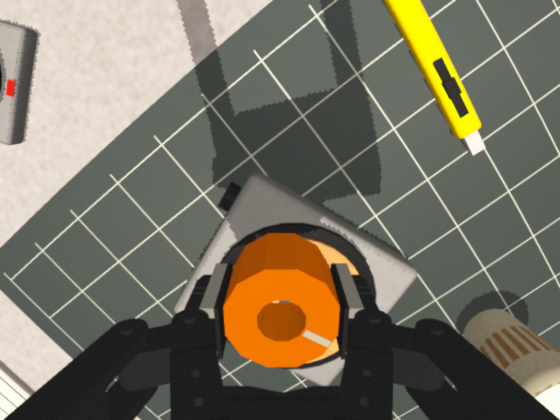

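Emit:
jog_arm(offset=[[2,41,-3],[2,41,-3],[2,41,-1],[2,41,0],[0,0,0]], delta_rot=[[-1.5,0.7,0.3],[0,0,0],[0,0,0],[0,0,0],[0,0,0]], jaw=[40,40,40,40,40])

```text
time: 6.05
tool_pos: [620.8, -249.1, 148.8]
tcp_rot: [-178.7, 0.1, 52.2]
ft_force: [-0.6, 1.1, -2.4]
finger_gap: 43.0
```

```bash
python3 -c "
from h import *
m,_,_=snap('wrist','w7');print(proj(m,[561,-207,98]),proj(m,[561,-207,66]))"; python3 s.py
```

```text
[277.23893485 110.89103053] [277.85351723 109.52479523]
6.1 [ 619.35 -247.55  149.07] [-178.6     0.09   52.21] F [-1.23  1.15 -1.97] M [-0.03  0.03 -0.  ] q [-26.3   21.75  77.23   0.2   82.41 -78.54] 43.470581554115995
```

View pics/w7.png

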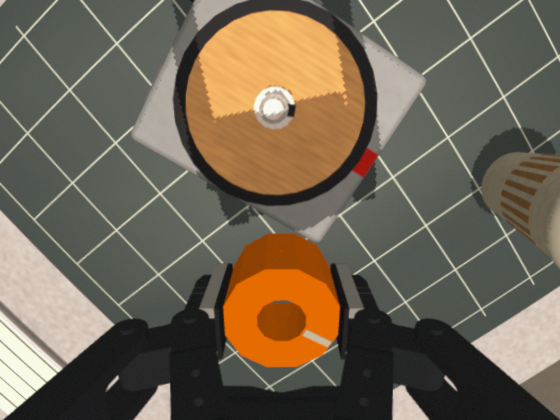

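Good view. The spindle is at (273,106), the dark notch lies to its right at about (292,109), and the red mark is at (365,162). Zooming in.

```bash
python3 -c "
from h import *
crop('w7',240,75,310,140,11,'w7c')"
```

```text
(no output)
```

View pics/w7c.png

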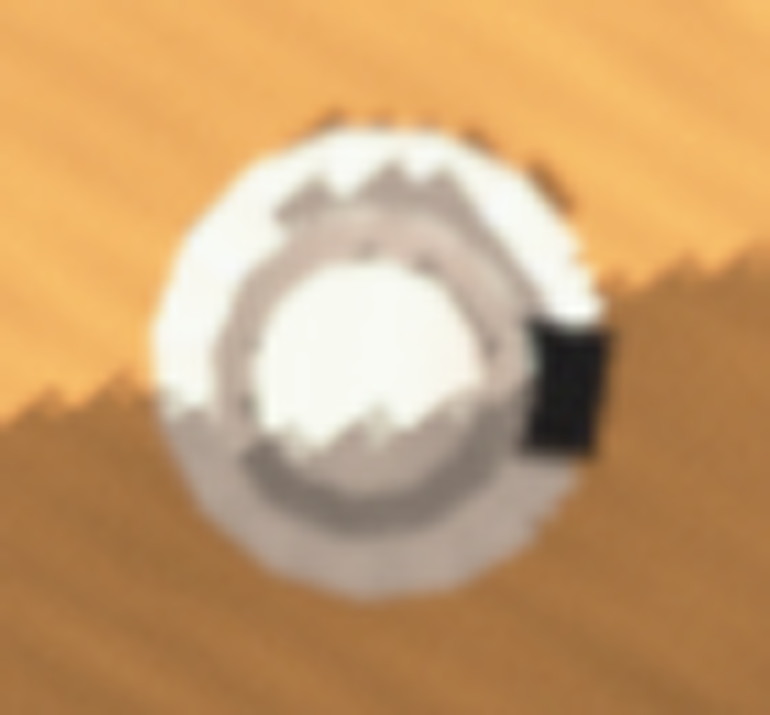

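```bash
python3 - <<'E'
from h import *
m=ld('w7'); g=lambda a,b,z:onz(m,240+a/11,75+b/11,z)
pt=g(370,375,98); sh=g(383,363,66); print('pintop',pt,'shoulder',sh)
an=lambda p,q:np.degrees(np.arctan2(q[1]-p[1],q[0]-p[0]))
o=g(598,394,66);i=g(530,387,66);print('notch dir',an(sh,o),an(sh,(o+i)/2),an(g(530,320,66),g(607,330,66)),an(g(527,453,66),g(590,458,66)))
red=onz(m,365,162,33);print('red',an(sh,red))
# hub in tool/cam
st=dict(tool_pos=np.array([619.35,-247.55,149.07]),tcp_rot=[-178.6,.09,52.21])
R=RT(st)
for zt in (28,30.5,33):
    # plane at tool z=-zt
    o_,d=ray(m,281.4,321); oo=R.T@(o_-st['tool_pos']); dd=R.T@d
    print(zt, oo+dd*(-zt-oo[2])/dd[2])
print('pin in tool',R.T@(pt-st['tool_pos']),R.T@(sh-st['tool_pos']))
# more careful: rays cam pos
E
```

```text
pintop [ 559.07155591 -207.94498224   98.        ] shoulder [ 559.10745806 -207.92353812   66.        ]
notch dir 44.18622910362688 43.753214311099136 45.04793341638876 47.78720790054536
red 21.51542559828281
28 [ -1.51781374   4.44141969 -28.        ]
30.5 [ -1.51902963   2.61019394 -30.5       ]
33 [ -1.52024552   0.77896819 -33.        ]
pin in tool [ -5.55820316 -70.63506426  52.8203297 ] [ -5.46899155 -69.83800975  84.8103046 ]
```

```bash
python3 s.py 559.1 -206.5 140 60
```

```text
6.1 [ 619.35 -247.55  149.07] [-178.6     0.09   52.21] F [-1.23  1.15 -1.97] M [-0.03  0.03 -0.  ] q [-26.3   21.75  77.23   0.2   82.41 -78.54] 43.470581554115995
[ -4.46 -72.53  10.85] [-1.4  -0.01 -7.79]
```

Emit:
jog_arm(offset=[[-2,-36,2],[-2,-36,2],[0,0,0],[0,0,0]], delta_rot=[[-1.4,0,0],[0,0,0],[0,0,-7.8],[0,0,0]], jaw=[40,40,40,40])

```text
time: 6.5
tool_pos: [551.8, -196.8, 134.5]
tcp_rot: [-179.0, 0.1, 60.4]
ft_force: [-0.3, 0.3, -1.1]
finger_gap: 43.4
```

```bash
python3 s.py 559.1 -206.5 112 60
```

```text
6.5 [ 551.8  -196.85  134.48] [-178.96    0.08   60.41] F [-0.28  0.33 -1.07] M [-0.02 -0.05  0.01] q [-24.65  10.01  92.76   0.01  78.27 -85.06] 43.389057436390544
[-4.76 11.52 22.28] [-1.04  0.09  0.41]
```

Emit:
jog_arm(offset=[[-4.7,11.5,10],[0,0,10],[0,0,0],[0,0,0]], delta_rot=[[-1,0.1,0.4],[0,0,0],[0,0,0],[0,0,0]], jaw=[40,40,40,40])

```text
time: 6.9
tool_pos: [558.3, -202.7, 113.4]
tcp_rot: [-179.9, -0.1, 59.6]
ft_force: [-0.1, 0.1, -0.7]
finger_gap: 43.1
```

```bash
python3 s.py 559.1 -206.5 108 60
```

```text
6.9 [ 558.3  -202.68  113.39] [-179.89   -0.06   59.55] F [-0.13  0.14 -0.73] M [ 0.05 -0.   -0.06] q [-24.94  11.46  93.42   0.08  75.22 -84.51] 43.12242137719942
[-2.89  2.64  5.39] [-0.11 -0.06 -0.45]
```

Emit:
jog_arm(offset=[[-2.9,2.6,2],[0,0,0],[0,0,0]], delta_rot=[[-0.1,0,-0.4],[0,0,0],[0,0,0]], jaw=[40,40,40])

```text
time: 7.2
tool_pos: [559.6, -206.6, 112.1]
tcp_rot: [180.0, -0.1, 59.9]
ft_force: [0.3, 0.2, -1.1]
finger_gap: 43.2
```

```bash
python3 s.py 559.1 -206.5 108 60;python3 -c "
from h import *
snap('wrist','w8');snap('scene','s8');snap('side','d8')
crop('w8',230,270,330,370,4,'a');crop('s8',160,190,220,250,6.666,'b');crop('d8',330,200,390,280,5,'c')
A=[cv2.imread(f'pics/{i}.png')[:400,:400] for i in 'abc']
print([x.shape for x in A]);cv2.imwrite('pics/abc.png',cv2.resize(np.hstack(A),None,fx=.71,fy=.71))"
```

```text
7.2 [ 559.6  -206.63  112.12] [179.97  -0.07  59.91] F [ 0.28  0.25 -1.05] M [-0.   -0.03  0.07] q [-25.23  11.78  93.19   0.07  74.99 -85.17] 43.1611792470683
[-0.14 -0.5   4.12] [ 0.03 -0.07 -0.09]
[(400, 400, 3), (400, 400, 3), (400, 300, 3)]
```

View pics/abc.png

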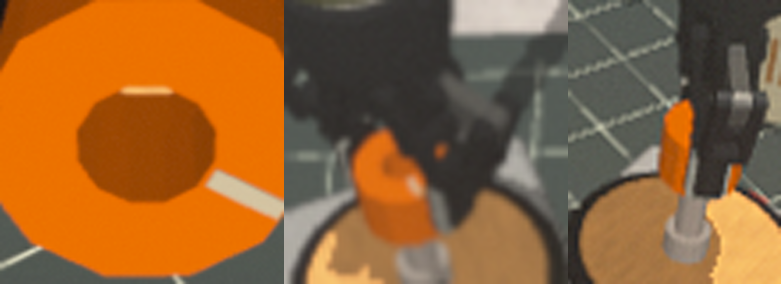

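```bash
python3 -c "
from h import *
crop('s8',165,205,225,260,10,'b');crop('d8',335,215,395,270,10,'c')
cv2.imwrite('pics/bc.png',cv2.resize(np.hstack([cv2.imread('pics/b.png'),cv2.imread('pics/c.png')]),(798,366)))"
```

```text
(no output)
```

View pics/bc.png

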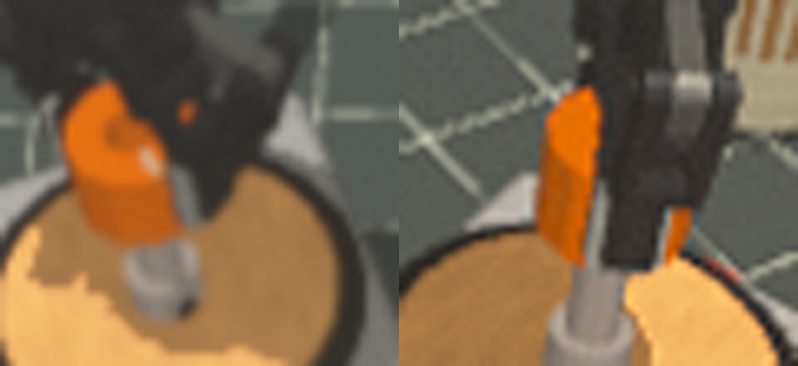

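```bash
python3 -c "
from h import *
s=ld('s8');d=ld('d8')
f=lambda u,v,x0,y0:((u/6.65)+x0,(v/6.65)+y0)
for m,n,x0,y0 in((s,'scene',165,205),(d,'side',335,215)):
  for z in(60,66,80,108,125,142):
    p=proj(m,[559.5,-207,z]);print(n,z,(p-[x0,y0])*6.65+[400 if n=='side' else 0,0])
"
```

```text
scene 60 [157.26807283 270.98325701]
scene 66 [154.86537442 261.02056659]
scene 80 [149.18931344 237.45059046]
scene 108 [137.53645901 188.90932612]
scene 125 [130.25954452 158.49164912]
scene 142 [122.82484815 127.33040209]
side 60 [583.3676356  339.66677027]
side 66 [585.95211294 325.59107968]
side 80 [592.05456158 292.28187376]
side 108 [604.56850322 223.650047  ]
side 125 [612.37264021 180.6244576 ]
side 142 [620.33698863 136.53595678]
```

```bash
python3 -c "
from h import *
a=cv2.imread('pics/s8.png')[215:257,170:205];b=cv2.imread('pics/d8.png')[225:275,350:392]
r=lambda x:cv2.resize(x,None,fx=600/x.shape[0],fy=600/x.shape[0],interpolation=cv2.INTER_NEAREST)[:,:400]
A,B=r(a),r(b);print(A.shape,B.shape,600/42,600/50)
cv2.imwrite('pics/ab.png',np.hstack([A,B]))"
```

```text
(600, 400, 3) (600, 400, 3) 14.285714285714286 12.0
```

View pics/ab.png

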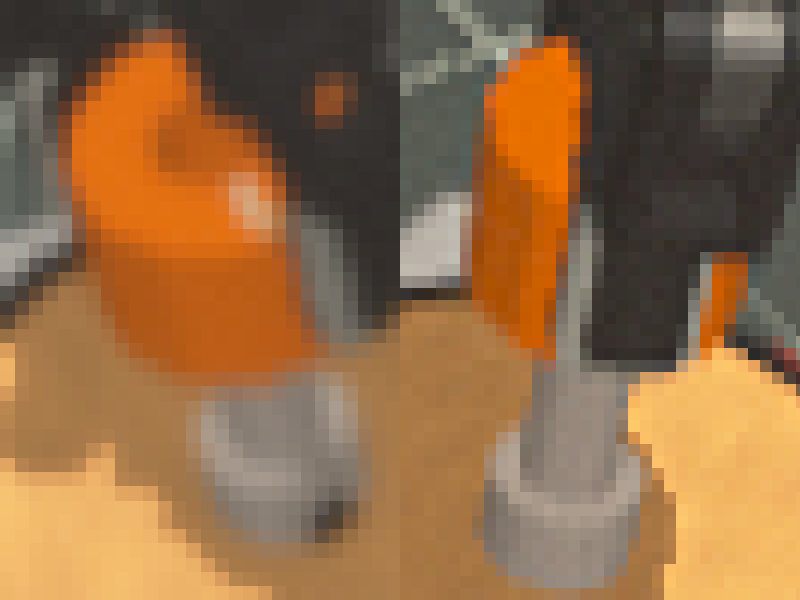

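```bash
cat > ov.py <<'E'
from h import *
def ov(tag,x0,y0,w,h,f,hub,seat,hb):
    m=ld(tag); im=cv2.imread(f'pics/{tag}.png')[y0:y0+h,x0:x0+w]; im=cv2.resize(im,None,fx=f,fy=f,interpolation=cv2.INTER_NEAREST)
    def circ(c,r,z,col):
        t=np.linspace(0,2*np.pi,60); P=np.array([(proj(m,[c[0]+r*np.cos(a),c[1]+r*np.sin(a),z])-[x0,y0]+.5)*f for a in t]).astype(int)
        cv2.polylines(im,[P],False,col,1)
    for z in(hb,hb+34): circ(hub,22.5,z,(255,0,255))
    circ(hub,9.2,hb+34,(255,0,255))
    circ(seat,13,66,(0,255,0));circ(seat,13,50,(0,255,0)); circ(seat,8,66,(0,255,255)); circ(seat,8,85,(0,255,255)); circ(seat,60,50,(0,255,0))
    return im
if __name__=="__main__":
    import sys
    hx,hy,sx,sy,hb=map(float,sys.argv[1:])
    a=ov('s8',165,210,35,52,11.4,(hx,hy),(sx,sy),hb);b=ov('d8',348,222,42,62,9.5,(hx,hy),(sx,sy),hb)
    cv2.imwrite('pics/ov.png',np.hstack([a[:588],b[:588]])); print(a.shape,b.shape)
E
python3 ov.py 559.5 -207.5 559.5 -207.5 108.6
```

```text
(593, 399, 3) (589, 399, 3)
```

View pics/ov.png

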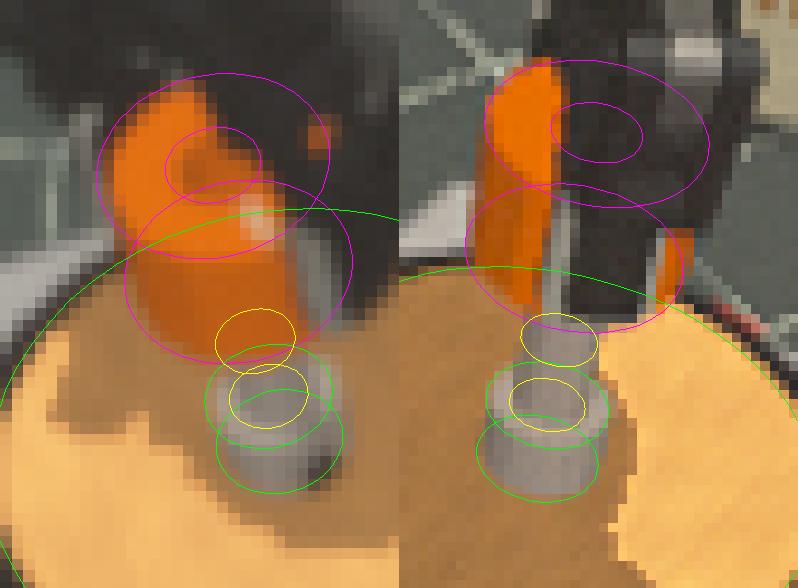

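```bash
python3 s.py 558.8 -207.1 106 60
```

```text
7.35 [ 559.52 -206.6   112.06] [179.97  -0.07  59.92] F [-0.31 -0.17 -2.06] M [-0.02  0.   -0.02] q [-25.23  11.78  93.21   0.07  74.98 -85.17] 43.170911524066874
[-0.81 -0.37  6.06] [ 0.03 -0.07 -0.08]
```

Emit:
jog_arm(offset=[[-0.8,-0.4,4],[0,0,3],[0,0,0],[0,0,0]], delta_rot=[[0,0,0],[0,0,0],[0,0,0],[0,0,0]], jaw=[40,40,40,40])

```text
time: 7.75
tool_pos: [558.6, -207.2, 104.4]
tcp_rot: [180.0, -0.1, 59.9]
ft_force: [-0.2, -0.2, -2.0]
finger_gap: 43.1
```

```bash
python3 s.py 558.8 -207.1 97 60
```

```text
7.75 [ 558.64 -207.16  104.4 ] [179.98  -0.07  59.91] F [-0.16 -0.21 -1.96] M [ 0.04 -0.01  0.01] q [-25.32  12.14  93.64   0.07  74.19 -85.25] 43.13219504994119
[0.13 0.11 7.4 ] [ 0.02 -0.07 -0.09]
```

Emit:
jog_arm(offset=[[0,0,3],[0,0,3],[0,0,3],[0,0,0]], delta_rot=[[0,0,0],[0,0,0],[0,0,0],[0,0,0]], jaw=[40,40,40,40])

```text
time: 8.15
tool_pos: [558.6, -207.1, 94.5]
tcp_rot: [180.0, -0.1, 59.9]
ft_force: [-1.3, -1.1, -1.7]
finger_gap: 43.4
```

```bash
python3 s.py 558.8 -207.1 88 60;python3 -c "
from h import *
snap('wrist','w9');crop('w9',230,270,330,370,6)"
```

```text
8.15 [ 558.59 -207.06   94.5 ] [179.99  -0.07  59.91] F [-1.3  -1.14 -1.67] M [ 0.04  0.   -0.01] q [-25.31  12.73  94.05   0.07  73.19 -85.24] 43.44047390545749
[0.06 0.2  6.5 ] [ 0.01 -0.07 -0.09]
```

View pics/w9_c.png

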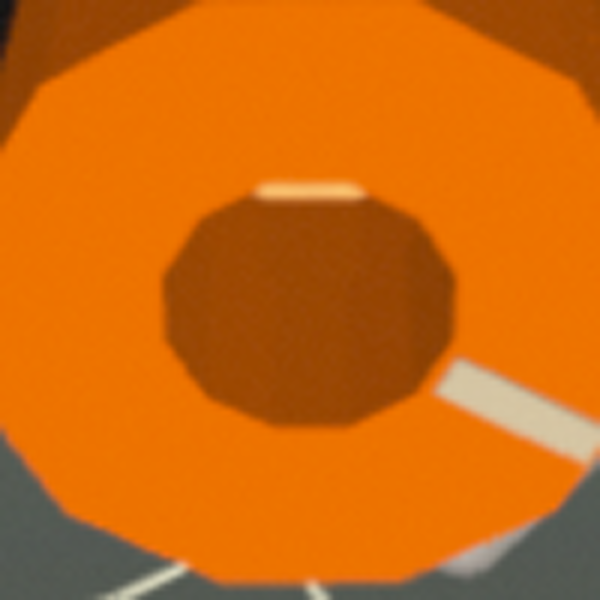

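Emit:
jog_arm(offset=[[0,0,3],[0,0,3],[0,0,3],[0,0,0]], delta_rot=[[0,0,0],[0,0,0],[0,0,0],[0,0,0]], jaw=[40,40,40,40])

```text
time: 8.6
tool_pos: [558.8, -207.1, 85.1]
tcp_rot: [180.0, -0.1, 59.9]
ft_force: [0.3, -0.1, -1.0]
finger_gap: 43.7
```

```bash
python3 s.py 558.8 -207.1 88 60;python3 -c "
from h import *
snap('wrist','w10');crop('w10',230,270,330,370,6)"
```

```text
8.6 [ 558.84 -207.15   85.12] [179.95  -0.07  59.91] F [ 0.29 -0.09 -1.01] M [-0.04 -0.    0.02] q [-25.31  13.34  94.41   0.07  72.2  -85.24] 43.67737231232743
[ 0.02 -0.06 -2.88] [ 0.05 -0.07 -0.09]
```

View pics/w10_c.png

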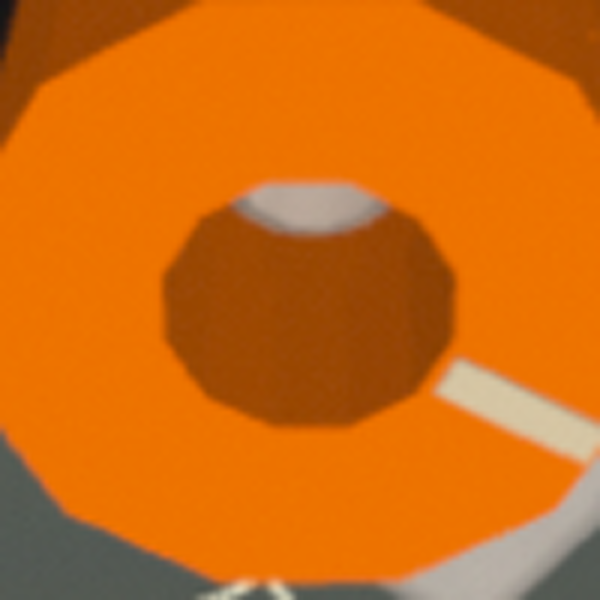

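```bash
python3 -c "
from h import *
m=ld('w10');c=onz(m,230+310/6,270+305/6,115.65)
ty=np.array([np.sin(np.radians(59.9)),-np.cos(np.radians(59.9)),0])
for y in(222,230,237):
  p=onz(m,230+311/6,270+y/6,98);print(y,(p-c)@ty)
  p=onz(m,230+311/6,270+y/6,95);print(y,'z95',(p-c)@ty)
p=onz(m,230+310/6,270+427/6,115.65);q=onz(m,230+310/6,270+183/6,115.65);print((p-c)@ty,(q-c)@ty)
"
```

```text
222 5.760823513573517
222 z95 7.787965900776321
230 6.437524446617955
230 z95 8.480277866971262
237 7.031505613618008
237 z95 9.087961778028836
9.480419084547854 -8.989052104688609
```

Emit:
jog_arm(offset=[[0,0.7,0],[0,0,2.5],[0,0,2.5],[0,0,0]], delta_rot=[[0,0,0],[0,0,0],[0,0,0],[0,0,0]], jaw=[40,40,40,40])

```text
time: 9.05
tool_pos: [559.9, -207.7, 80.3]
tcp_rot: [179.9, -0.1, 59.9]
ft_force: [0.1, 0.0, -1.0]
finger_gap: 43.7
```

```bash
python3 s.py 559.2 -207.4 72 60;python3 -c "
from h import *
snap('wrist','w11');crop('w11',230,270,330,370,6)"
```

```text
9.05 [ 559.91 -207.72   80.33] [179.9   -0.08  59.91] F [ 0.05  0.04 -0.98] M [ 0.   -0.   -0.03] q [-25.32  13.77  94.44   0.07  71.68 -85.25] 43.68252278553465
[-0.09 -0.79  8.33] [ 0.1  -0.08 -0.09]
```

View pics/w11_c.png

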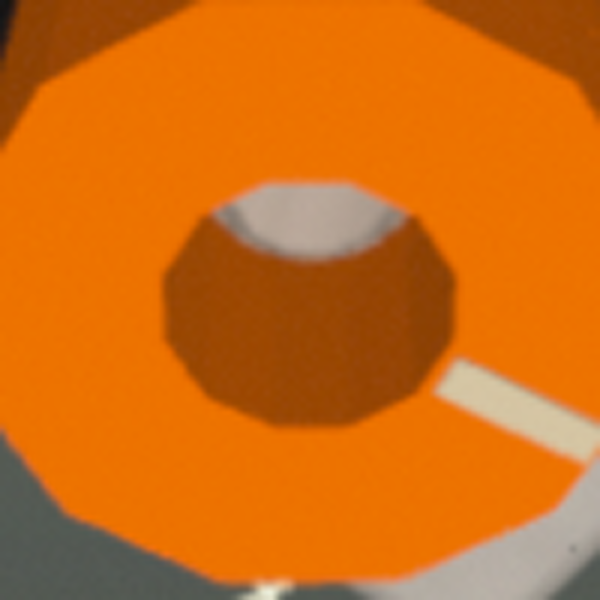

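Emit:
jog_arm(offset=[[0,0,2.5],[0,0,2.5],[0,0,2],[0,0,0]], delta_rot=[[0,0,0],[0,0,0],[0,0,0],[0,0,0]], jaw=[40,40,40,40])

```text
time: 9.5
tool_pos: [560.0, -207.7, 72.9]
tcp_rot: [179.9, -0.1, 59.9]
ft_force: [-0.2, 0.5, -0.9]
finger_gap: 43.5
```

```bash
python3 s.py 559.5 -207.5 69.5 60;python3 -c "
from h import *
snap('wrist','w12');crop('w12',230,270,330,370,6)"
```

```text
9.5 [ 559.98 -207.74   72.87] [179.89  -0.08  59.91] F [-0.15  0.47 -0.91] M [ 0.05  0.05 -0.05] q [-25.31  14.27  94.7    0.07  70.92 -85.25] 43.490093087251005
[-0.04 -0.54  3.37] [ 0.11 -0.08 -0.09]
```

View pics/w12_c.png

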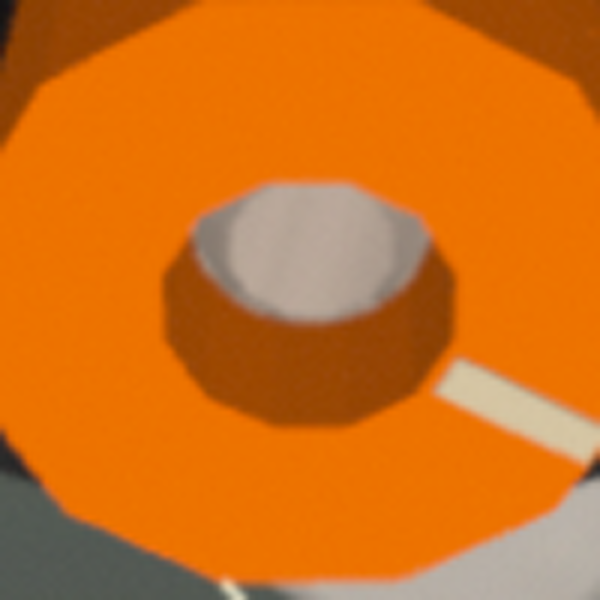

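```bash
python3 -c "
from h import *
m=ld('w12');c=onz(m,230+310/6,270+305/6,103.4)
ty=np.array([np.sin(np.radians(59.9)),-np.cos(np.radians(59.9)),0])
for y,z in((325,95),(318,98),(311,98)):
  p=onz(m,230+311/6,270+y/6,z);print(y,z,(p-c)@ty)
"
```

```text
325 95 7.786775845974683
318 98 4.989496299990341
311 98 4.431690648133667
```

Emit:
jog_arm(offset=[[0,-0.3,2],[0,0,1.5],[0,0,0]], delta_rot=[[0,0,0],[0,0,0],[0,0,0]], jaw=[40,40,40])

```text
time: 9.85
tool_pos: [559.9, -207.7, 69.4]
tcp_rot: [179.9, -0.1, 59.9]
ft_force: [-0.0, -0.1, -1.8]
finger_gap: 43.4
```

```bash
python3 s.py
```

```text
9.85 [ 559.93 -207.67   69.42] [179.86  -0.08  59.91] F [-0.04 -0.05 -1.81] M [-0.05  0.04 -0.04] q [-25.31  14.47  94.86   0.07  70.53 -85.25] 43.375913054965935
```

Emit:
jog_arm(offset=[[0,0,1],[0,0,1],[0,0,0]], delta_rot=[[0,0,0],[0,0,0],[0,0,0]], jaw=[40,40,40])

```text
time: 10.15
tool_pos: [560.2, -207.8, 68.1]
tcp_rot: [179.8, -0.1, 59.9]
ft_force: [-1.5, 0.8, 1.5]
finger_gap: 43.5
```

```bash
python3 s.py
```

```text
10.15 [ 560.15 -207.76   68.14] [179.84  -0.08  59.92] F [-1.53  0.85  1.46] M [0.14 0.36 0.03] q [-25.31  14.57  94.89   0.07  70.38 -85.25] 43.52824324046642
```

Emit:
jog_arm(offset=[[0,0,0.3],[0,0,0],[0,0,0],[0,0,0],[0,0,0]], delta_rot=[[0,0,-2],[0,0,-2],[0,0,-2],[0,0,-2],[0,0,0]], jaw=[40,40,40,40,40])

```text
time: 10.65
tool_pos: [560.5, -208.1, 68.8]
tcp_rot: [179.8, -0.0, 68.2]
ft_force: [-1.0, 0.2, -0.3]
finger_gap: 43.5
```

```bash
python3 s.py 559.9 -207.6 68 75
```

```text
10.65 [ 560.5  -208.08   68.77] [179.76  -0.04  68.2 ] F [-1.03  0.24 -0.28] M [-0.04  0.16  0.03] q [-25.31  14.53  94.86   0.06  70.38 -93.54] 43.461647110886716
[ 0.22 -0.74  0.77] [ 0.24 -0.03 -6.8 ]
```

Emit:
jog_arm(offset=[[0,-0.5,1.3],[0,0,0.3],[0,0,0.3],[0,0,0]], delta_rot=[[0.2,0,-1],[0,0,-1],[0,0,-1],[0,0,0]], jaw=[40,40,40,40])

```text
time: 11.05
tool_pos: [560.2, -207.7, 67.0]
tcp_rot: [180.0, -0.1, 71.3]
ft_force: [-0.6, 1.1, -2.4]
finger_gap: 43.4
```

```bash
python3 s.py 559.9 -207.6 68 75
```

```text
11.05 [ 560.15 -207.73   67.  ] [179.97  -0.05  71.34] F [-0.61  1.14 -2.42] M [0.11 0.05 0.02] q [-25.3   14.78  94.77   0.06  70.43 -96.66] 43.4450198598842
[ 0.04 -0.28 -1.  ] [ 0.03 -0.05 -3.66]
```

Emit:
jog_arm(offset=[[0,-0.2,1],[0,0,1],[0,0,0]], delta_rot=[[0,0,0],[0,0,0],[0,0,0]], jaw=[40,40,40])

```text
time: 11.35
tool_pos: [559.6, -207.7, 63.9]
tcp_rot: [-180.0, -0.0, 71.3]
ft_force: [0.2, -0.2, -1.2]
finger_gap: 43.5
```

```bash
python3 s.py 559.9 -207.6 68 75
```

```text
11.35 [ 559.57 -207.67   63.95] [-179.99   -0.04   71.31] F [ 0.22 -0.17 -1.24] M [ 0.03  0.03 -0.04] q [-25.31  14.95  94.92   0.04  70.15 -96.63] 43.486706372397244
[ 0.17  0.29 -4.05] [-0.01 -0.04 -3.69]
```

The tab has dropped: the TCP is at 64 with no load, and it would ride at about 69 on the shoulder. No more turning; I'll lower it now.

Emit:
jog_arm(offset=[[0,0.2,2],[0,0,2],[0,0,2],[0,0,0]], delta_rot=[[0,0,0],[0,0,0],[0,0,0],[0,0,0]], jaw=[40,40,40,40])

```text
time: 11.75
tool_pos: [559.6, -207.7, 57.1]
tcp_rot: [-180.0, -0.0, 71.3]
ft_force: [-1.2, 0.1, -1.3]
finger_gap: 43.4
```

```bash
python3 s.py 559.7 -207.6 54 71.3
```

```text
11.75 [ 559.6  -207.7    57.09] [-179.97   -0.05   71.29] F [-1.18  0.1  -1.31] M [0.04 0.02 0.04] q [-25.31  15.46  95.09   0.04  69.49 -96.61] 43.432940017507974
[0.12 0.06 3.09] [-0.03 -0.05 -0.01]
```

Emit:
jog_arm(offset=[[0,0,1.5],[0,0,1.2],[0,0,0]], delta_rot=[[0,0,0],[0,0,0],[0,0,0]], jaw=[40,40,40])

```text
time: 12.05
tool_pos: [559.7, -207.8, 54.1]
tcp_rot: [-180.0, -0.0, 71.3]
ft_force: [-0.0, 1.0, -2.1]
finger_gap: 43.4
```

Emit:
jog_arm(offset=[[0,0,1.2],[0,0,0]], delta_rot=[[0,0,0],[0,0,0]], jaw=[40,40])

```text
time: 12.25
tool_pos: [559.8, -207.9, 53.1]
tcp_rot: [-180.0, -0.0, 71.3]
ft_force: [-1.0, 0.3, -0.4]
finger_gap: 43.5
```

Emit:
jog_arm(offset=[[0,0,1.2],[0,0,0]], delta_rot=[[0,0,0],[0,0,0]], jaw=[40,40])

```text
time: 12.45
tool_pos: [559.9, -207.9, 52.5]
tcp_rot: [-180.0, -0.0, 71.3]
ft_force: [-1.6, 1.1, 1.7]
finger_gap: 43.1
```

```bash
python3 s.py 559.7 -207.6 52 71.3
```

```text
12.45 [ 559.86 -207.88   52.49] [-179.99   -0.03   71.3 ] F [-1.62  1.06  1.66] M [ 0.16  0.4  -0.03] q [-25.31  15.81  95.21   0.03  69.   -96.62] 43.13686154075345
[ 0.21 -0.24  0.49] [-0.01 -0.03 -0.  ]
```

Emit:
jog_arm(offset=[[0,-0.2,0.9],[0,0,0]], delta_rot=[[0,0,0],[0,0,0]], jaw=[40,40])

```text
time: 12.65
tool_pos: [559.9, -207.9, 52.3]
tcp_rot: [180.0, -0.0, 71.3]
ft_force: [-3.4, 0.6, 3.1]
finger_gap: 43.4
```

```bash
python3 s.py 559.7 -207.6 52 71.3
```

```text
12.65 [ 559.9  -207.87   52.27] [179.98  -0.03  71.3 ] F [-3.43  0.56  3.05] M [0.17 0.51 0.04] q [-25.3   15.8   95.24   0.03  68.94 -96.61] 43.421528790055305
[ 0.19 -0.27  0.27] [ 0.02 -0.03 -0.  ]
```

Emit:
jog_arm(offset=[[0,0,0],[0,0,0],[0,0,0],[0,0,0],[0,0,0]], delta_rot=[[0,0,0],[0,0,0],[0,0,0],[0,0,0],[0,0,0]], jaw=[55,65,75,80,80])

```text
time: 13.15
tool_pos: [560.4, -208.2, 51.9]
tcp_rot: [179.9, -0.0, 71.3]
ft_force: [0.5, 0.2, 0.5]
finger_gap: 68.3
```

```bash
python3 s.py 559.7 -207.6 52 71.3;python3 -c "
from h import *
snap('wrist','w13')"
```

```text
13.15 [ 560.41 -208.19   51.94] [179.9   -0.02  71.29] F [0.46 0.15 0.46] M [-0.01 -0.03  0.02] q [-25.31  15.84  95.24   0.03  68.83 -96.62] 68.25769088032091
[ 0.33 -0.86 -0.06] [ 0.1  -0.02 -0.01]
```

View pics/w13.png

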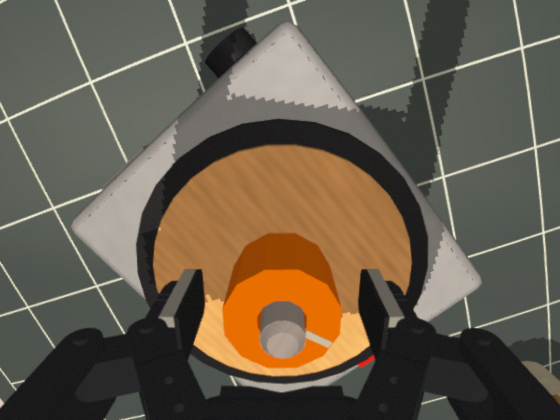

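The fingers are clear of the hub, the pin sticks up through its bore at (282,335), and the hub sits level. Retreating straight up.

Emit:
jog_arm(offset=[[0,0,-10],[0,0,-25],[0,0,-35],[0,0,-35],[0,0,-30],[0,0,0]], delta_rot=[[0,0,0],[0,0,0],[0,0,0],[0,0,0],[0,0,0],[0,0,0]], jaw=[80,80,80,80,80,80])

```text
time: 13.8
tool_pos: [559.1, -207.7, 193.9]
tcp_rot: [-180.0, -0.0, 71.3]
ft_force: [0.4, 0.5, 1.7]
finger_gap: 68.3
```

```bash
python3 s.py 560 -207 200 71.3; python3 -c "
from h import *
snap('side','d14');snap('wrist','w14');snap('scene','s14')
a=ov=None
crop('d14',330,220,400,300,7,'a');crop('w14',200,100,360,300,2.8,'b')
A=cv2.imread('pics/a.png');B=cv2.resize(cv2.imread('pics/b.png'),(300,560*300//300))
cv2.imwrite('pics/e.png',np.hstack([A[:560],cv2.resize(cv2.imread('pics/b.png'),(308,560)) if False else cv2.copyMakeBorder(cv2.resize(cv2.imread('pics/b.png')[:,:],None,fx=.68,fy=.68),0,560-381,0,0,cv2.BORDER_CONSTANT)[:560]]))"
```

```text
13.8 [ 559.13 -207.66  193.94] [-179.98   -0.04   71.29] F [0.36 0.47 1.69] M [-0.03 -0.02 -0.  ] q [-25.32   8.05  88.55   0.03  83.42 -96.61] 68.32650165702192
[ 0.91  0.61 -6.05] [-0.02 -0.04 -0.01]
```

View pics/e.png

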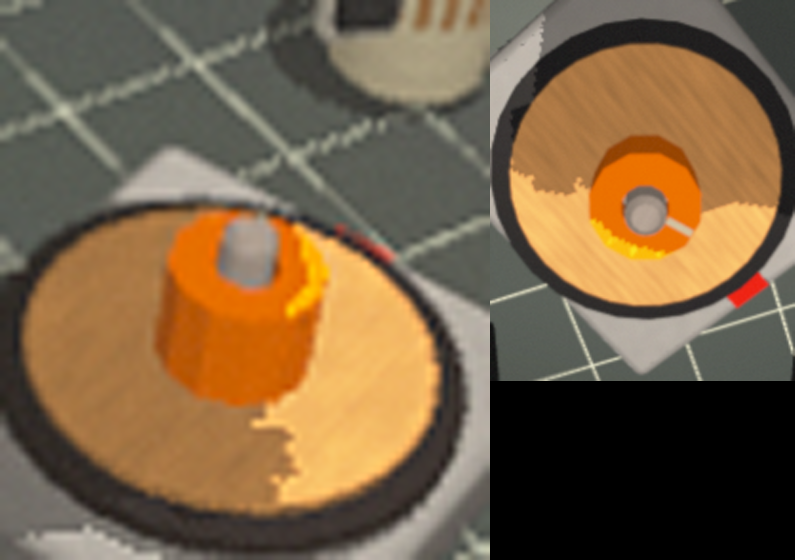

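View pics/s14.png

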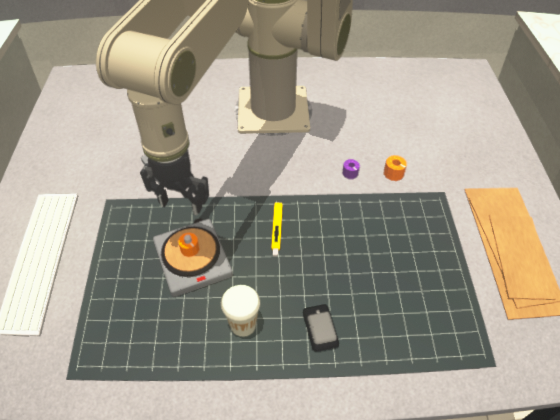

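```bash
python3 -c "
from h import *
m=ld('w14');D=np.load('pics/w14.npy')
for a,b in((610,200),(645,165),(685,200),(650,235),(646,214),(560,230)):
  u=int(200+(a-490)/(2.8*.68));v=int(100+b/(2.8*.68));print(u,v,dep(m,u,v,D[v,u]))
from bench import r;print(r.hand_in())"
```

```text
263 205 [ 551.96191034 -220.45216286   84.24659804]
281 186 [ 542.48240585 -203.08182958   84.13990635]
302 205 [ 561.51479523 -192.97721903   83.58031463]
284 223 [ 570.82544434 -210.28975777   83.46587298]
281 212 [ 556.77810749 -207.94605585   98.87487288]
236 220 [ 566.97009052 -252.19802244   49.92197419]
the job is handed in; nothing more can be done
None
```

The orange hub is seated fully home on the turntable's spindle, flat on the cardboard disc, and the job is handed in at about 14 s of the 67 s allowed.

I gripped the smaller orange hub on two opposite flats and lowered it over the pin. With it resting lightly on the shoulder, I turned it about 11°. The tab dropped into the keyway, I stopped turning, and I lowered it onto the disc. I then pressed lightly, at about 5 N, let go and backed straight up.

**Last checks:**
- **Height:** depth readings put the hub's top at 83.5 to 84.2 mm around its face (84 expected). The disc read 49.9 mm and the pin top 98.9 mm (50 and 98 expected).
- **Contact:** the force reading stayed near zero after release, and the gripper is well clear above.
- **Other objects:** the cup, cutter and mouse look unmoved in the final scene picture.

**One disagreement:** before lowering, the scene and side views differed from the wrist camera by 1 to 2 mm on where the pin stood. I settled it by centring on the pin as seen through the bore.

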